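Lock the pump bottle into its slotted bungalow holder

TASK

Put the black pump bottle away in the wooden holder: with the bottle upright, pass its neck through the crooked slot in the holder's top, all the way to the closed end, and leave it standing there with the spout towards the slot's open front. Then fold both dark flaps down flat so that they meet edge to edge round the neck, and leave the glass tealight holder and the dish with its stone where they stand.

Things in the scene. Friction and masses are not known exactly. Their poses are not given: they have to be found in the camera images.
- bottle: loose black pump bottle, empty, 90 g. Origin: centre of its underside, z up, spout to its own -x. Body 60 mm diameter to 96 mm height, shoulder sloping in to 110; grey neck 22 mm diameter, 110 to 158 mm; black pump head 32 mm diameter, 158 to 186 mm (rigid, does not pump: grip it here from above, fingers closing along the bottle's y)
- bottle_neck (a point): point on the bottle's axis, 135 mm above its underside, in the middle of the neck
- bottle_spout (a point): tip of the bottle's spout, 42 mm from its axis, 177 mm above its underside; the spout is 9 mm thick
- holder: fixed wooden bench, open at the front (-x), no floor. Origin: on the table under the seat; x from front to back, y left, z up. Spans x -95 to +75, y -76 to +76 mm; side and back walls 8 mm. Top board 125 to 135 mm high with a 30 mm wide slot; centre line in holder x, y (mm): (-95, 28), (-50, 28), (-50, 0), (0, 0); end wall at x = 15. The bottle stands on the table in it, neck in the slot
- holder_seat (a point): where the bottle's neck axis must end: holder x = 0, y = 0, at the board's upper face (135 mm above the table)
- holder_mouth (a point): middle of the slot's open mouth in the front edge: holder x = -95, y = +28 mm, at the board's upper face
- flap_left (a joint): hinge of the dark flap on the left (+y) half of the holder's top; rad; 0 = flat on the top, pi/2 = upright, 2.1 = leaning outward, fully open. Flap: holder x -40 to +70 mm, 62 mm from hinge to free edge, 8 mm thick, 60 g; stiff hinge, stays where left. Half cut-out in its free edge for the neck (x -17 to +17, 18 mm deep). Flat, its upper face is 143 mm above the table
- flap_left_edge (a point): point on this flap's free edge, mid-thickness, at holder x = +45 mm (behind the neck cut-out)
- flap_left_hinge (a point): point on this flap's hinge line (parallel to holder x) at holder x = +45 mm, y = +62.5 mm, 139 mm above the table
- flap_right (a joint): hinge of the dark flap on the right (-y) half of the holder's top; rad; 0 = flat on the top, pi/2 = upright, 2.1 = leaning outward, fully open. Flap: holder x -40 to +70 mm, 62 mm from hinge to free edge, 8 mm thick, 60 g; stiff hinge, stays where left. Half cut-out in its free edge for the neck (x -17 to +17, 18 mm deep). Flat, its upper face is 143 mm above the table
- flap_right_edge (a point): point on this flap's free edge, mid-thickness, at holder x = +45 mm (behind the neck cut-out)
- flap_right_hinge (a point): point on this flap's hinge line (parallel to holder x) at holder x = +45 mm, y = -62.5 mm, 139 mm above the table
- tealight: bystander: amber glass tealight holder, 72 mm wide, 60 mm high; origin centre of its underside
- dish: bystander: white ceramic dish, 140 mm wide, 30 mm high; origin centre of its underside
- stone: bystander: dark river stone, 60 mm wide, 24 mm high, in the dish; origin centre of its underside

How it is judged:
By the outcome, as a careful person would: the job done as asked, in the order asked, and still so for the second after the job is handed in, with the robot touching nothing.
It also fails if it takes over 58 s, if anything falls off the work surface, if the arm or the gripper's body presses on something with over 40 N, if the wrist force passes 120 N, or if a joint passes its speed limit or range.

ROBOT

A 6-joint arm with a two-finger parallel gripper is mounted at the origin on the work surface. World frame = base frame: x ahead of the robot, y to its left, z up, the work surface at z = 0. Lengths are in m, angles in rad, forces in N, time in s.
With the tool pointing down it reaches from about 0.4 to 0.825 m from the base axis. Payload 7 kg.
Tool frame: the origin (TCP) lies midway between the tips of the shut fingers; the grasp point (between the pads) lies 19 mm behind it (grip_point_offset is the distance from the TCP to the grasp point, in m); x points along the fingers, y is the direction in which the jaws open and shut, and the axes are right-handed (so a half turn about x gives the same grasp; the last joint's range is limited). The gripper opens to 85 mm and grips with 20 to 120 N. Pads are 22 mm wide; open, the fingers measure 114 mm over their backs; the gripper's body (76 mm by 85 mm) begins 54 mm behind the grasp point. The pads swing forward as they close: fully open they stand 13 mm farther back than shut.
Start: joints at [-0.914, 0.359, 0.012, 0, -1.224, -0.288], TCP at [0.243, -0.63, 0.231] pointing down, gripper open.
Joint ranges: [-3.07, 3.07], [-1.43, 2.12], [-1.02, 1.25], [-3.03, 1.67], [-3.05, -0], [-3.03, 3.03]. Speed limits (rad/s): [2.39, 2.39, 3.01, 3.14, 3.14, 3.14].

INTERFACE

Orientations are given as [roll, pitch, yaw] about the fixed x, y, z axes, in that order (R = Rz(yaw) Ry(pitch) Rx(roll)).
In Python, from bench import * gives the robot as it stands.
- The arm moves only by the shell command python3 -m creep 'ROWS' [FORCE]. ROWS is JSON, a list of rows, each a list of 7 numbers: the closure, from -1 (fully open) to 1 (shut), so that 0 is half open, then the shift along the tool's x, y, z in mm, then the turn, a rotation vector about the tool's x, y, z in rad. A call has 1 to 12 rows; each row shifts and turns the pose as measured when the row begins, along the tool's axes as they then stand; what a row does not reach is not made up. A row lasts 1/12 s, in which the tool goes at most 41.7 mm and 7.16 degrees, less where a joint would pass 70% of its speed; a pose out of reach is approached as far as the arm can. A call is refused whole if a number of a shift passes 41.7 or a number of a turn 0.125, either way. A call with a gripper value outside its range is refused whole. The fingers move at their own pace and stop on an object; FORCE is the grip in N (left out, the last holds). Time passes only in rows, so rows that do not move let the fingers close. It gives the time, the measured TCP pose, the force and the opening at its end, in the units of the state.
- read_state(): the state, without advancing time (a new reading comes with each control period).
- capture(name): name is "scene" or "top"; returns a dict with "frame" (384x512x3 uint8, blue, green, red), "fx", "fy", "cx", "cy" (pixels), "origin" and "orientation" of the camera in the world. Camera axes: x right, y down, z forward; pixel columns grow to the right and rows downward; lengths in m; the calibration is good to about 2 mm. A picture is of the moment at which its call begins. There is no depth.
- hand_in(): hands the job in, once; it reports no verdict.
Trained networks look in the newest picture that a camera, given by its name, has taken for a name from the list of things; names that differ only in an ending like _2 or _b are one class to them, and where a whole thing is asked for, a point or a joint stands for the part that bears it (a point fixed in the world has none). Each returns a list of dicts, best first, with "score" (0 to 1); they miss things now and then, are a little off and sometimes report something else, mostly with a low value. They report only what shows in the picture. A call takes as long as a camera call.
- find_in(thing, camera): "box" ([left, top, right, bottom] as shares, 0 to 1, of the picture: columns of its width, rows of its height, round what is visible of it).
The state is a dict: "clock": time; "joints": joint angles; "qd": joint speeds; "joint_efforts": joint torques, N m; "position": TCP position; "tool_rot": TCP orientation; "wrist_force": force on the tool from outside, world axes, zero at the start; "moment": the same for the moment, N m; "finger_gap": finger opening in m.
Only numpy, scipy, OpenCV 4.12 (cv2) and the standard library are available. Lean on these libraries where they do the work, as an engineer would, in place of code of your own. Each camera call takes 0.05 s, during which the arm holds its last target. There are 200 camera calls.

## Working session

There is one attempt and no reset: what is moved stays moved. The work goes in short steps, Python scripts to look and compute and a shell command to move; the robot and the scene stay as the last step left them, time stands still between calls to the robot, and variables do not carry over. Pictures are saved under pics/ and viewed, about 8 in all and at most 12, crops included, and the job is handed in when it is done.

```bash
ls; mkdir -p pics
cat > h.py <<'E'
from bench import *
import numpy as np, cv2
from scipy.spatial.transform import Rotation as R
def cam(n,f=None):
    c=capture(n)
    if f: cv2.imwrite('pics/'+f,c['frame'])
    return c
def rot(c):
    o=np.array(c['orientation'])
    return o if o.shape==(3,3) else R.from_euler('xyz',o).as_matrix()
def proj(c,p):
    q=(np.atleast_2d(p)-c['origin'])@rot(c)
    return np.c_[c['fx']*q[:,0]/q[:,2]+c['cx'],c['fy']*q[:,1]/q[:,2]+c['cy']]
def ray(c,u,v,z):
    d=rot(c)@[(u-c['cx'])/c['fx'],(v-c['cy'])/c['fy'],1]
    o=np.array(c['origin']); return o+d*(z-o[2])/d[2]
E
python3 - <<'E'
from h import *
for n in('scene','top'):
    c=cam(n,n+'0.png'); print(n,c['origin'],c['orientation'],c['fx'],c['fy'],c['cx'],c['cy'])
    for t in('bottle','bottle_neck','bottle_spout','holder','holder_seat','holder_mouth','flap_left','flap_right','flap_left_edge','flap_right_edge','flap_left_hinge','flap_right_hinge','tealight','dish','stone'):
        r=find_in(t,n)
        print(t,[(round(d['score'],2),[round(b*s) for b,s in zip(d['box'],(512,384)*2)]) for d in r[:2]])
print(read_state())
a=cv2.imread('pics/scene0.png');b=cv2.imread('pics/top0.png')
E
```

```text
pics
scene [ 1.2498735  -0.37506119  0.87675023] [-2.33268538  0.01588241  1.04876208] 449.6054321716658 449.6054321716658 252.93366613000308 189.2568236195124
bottle [(0.67, [132, 197, 161, 270]), (0.58, [132, 287, 196, 349])]
bottle_neck [(0.78, [129, 200, 162, 271]), (0.55, [196, 196, 232, 247])]
bottle_spout [(0.85, [126, 197, 163, 273]), (0.58, [151, 309, 180, 329])]
holder [(0.71, [192, 172, 291, 288])]
holder_seat [(0.91, [192, 174, 292, 288])]
holder_mouth [(0.9, [196, 169, 285, 282]), (0.41, [260, 173, 289, 224])]
flap_left [(0.68, [257, 173, 291, 224])]
flap_right [(0.59, [125, 199, 163, 270]), (0.56, [197, 195, 232, 246])]
flap_left_edge [(0.63, [257, 173, 293, 227]), (0.29, [194, 174, 289, 287])]
flap_right_edge [(0.71, [195, 195, 230, 246])]
flap_left_hinge [(0.65, [151, 308, 182, 330]), (0.55, [194, 171, 290, 290])]
flap_right_hinge [(0.88, [196, 173, 290, 285])]
tealight [(0.55, [318, 162, 344, 193]), (0.5, [258, 173, 288, 227])]
dish [(0.81, [134, 286, 195, 347]), (0.45, [127, 198, 164, 271])]
stone [(0.55, [152, 306, 183, 332])]
top [0.37063356 0.02232219 1.06402952]
[... 909 characters left out ...]
8, [245, 144, 313, 219])]
{'clock': 1.6, 'joints': array([-9.13899060e-01,  3.58609733e-01,  1.18839801e-02,  3.95519234e-06,
       -1.22407894e+00, -2.88121523e-01]), 'qd': array([ 2.84661272e-05,  2.08709530e-03, -1.74431327e-03, -1.12755781e-03,
        1.74288447e-03, -7.88082367e-04]), 'joint_efforts': array([ 4.66786223e-04, -5.82984245e+01,  2.93677533e+01,  6.94218680e+00,
       -3.77263132e-04, -1.22134682e-05]), 'position': array([ 0.24330692, -0.629601  ,  0.23128967]), 'tool_rot': array([2.27743904, 1.57078717, 2.64621613]), 'wrist_force': array([ 0.22788052, -0.27302391, -1.02264138]), 'moment': array([-0.0315003 ,  0.01032069,  0.02394804]), 'finger_gap': 0.08541778260185146}
```

Run:
```python
import cv2,numpy as np
a=cv2.imread('pics/scene0.png')[150:360,110:360];b=cv2.imread('pics/top0.png')[125:245,140:390]
a=cv2.resize(a,None,fx=1.6,fy=1.6,interpolation=3); b=cv2.resize(b,None,fx=3.2,fy=3.2,interpolation=3)
cv2.imwrite('pics/a.png',cv2.resize(cv2.imread('pics/scene0.png')[160:300,120:300],None,fx=4,fy=4,interpolation=2));cv2.imwrite('pics/b.png',b)
```

```text
(no output)
```

View pics/a.png

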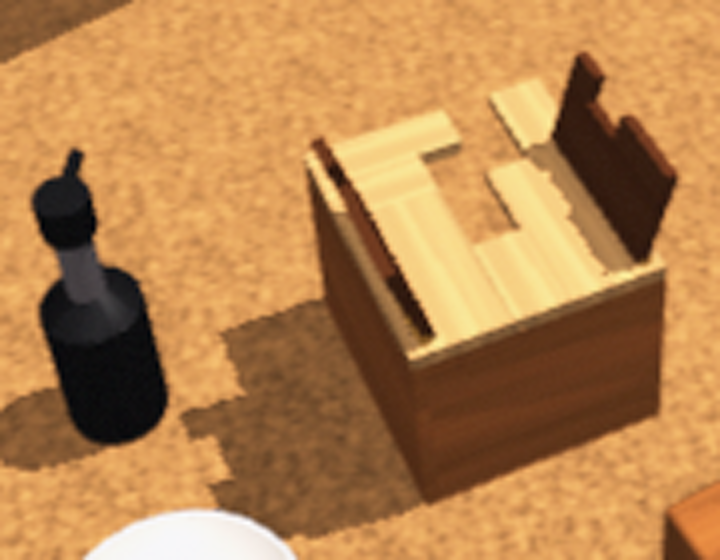

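View pics/b.png

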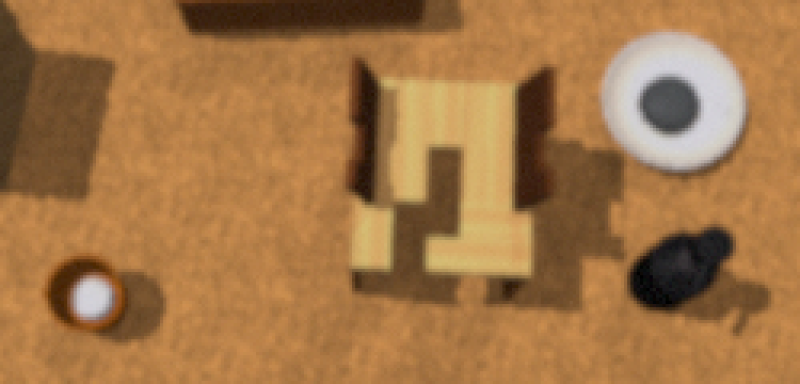

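```bash
cat > fit.py <<'E'
from h import *
from scipy.optimize import least_squares
T={k:v for k,v in zip([(-95,76),(-95,-76),(-95,43),(-95,13),(75,-76),(15,15),(15,-15),(-65,-15),(-65,13),(-35,43),(-35,15)],
 [(352,268),(531,274),(391,268),(425,272),(520,83),(429,148),(462,148),(462,236),(425,238),(391,205),(427,203)])}
S={k:v for k,v in zip([(75,-76),(75,76),(-95,13),(-65,13),(-65,-15),(15,-15),(15,15),(-35,15),(-35,43),(-95,43),(-95,76)],
 [(412,360),(662,266),(445,113),(460,140),(420,155),(475,245),(515,228),(487,175),(527,150),(490,97),(540,80)])}
ct,cs=capture('top'),capture('scene')
def res(p,full=False):
    out=[]
    for c,D,f in((ct,T,lambda q:np.array(q)/3.2+[140,125]),(cs,S,lambda q:np.array(q)/4+[120,160])):
        k=np.array(list(D))/1000; a=p[2]
        w=np.c_[p[0]+k[:,0]*np.cos(a)-k[:,1]*np.sin(a),p[1]+k[:,0]*np.sin(a)+k[:,1]*np.cos(a),0*k[:,0]+.135]
        out.append(proj(c,w)-f(list(D.values())))
    return np.vstack(out) if full else np.vstack(out).ravel()
r=least_squares(res,[.5,0,0],loss='soft_l1'); print(r.x,np.round(res(r.x,1),1).tolist())
print('head top',ray(ct,715/3.2+140,243/3.2+125,.183),'scene',ray(cs,120+63/4,160+192/4,.186))
print('spout scene',ray(cs,120+75/4,160+155/4,.177))
print('base scene near',ray(cs,120+118/4,160+440/4,0),'neck',ray(cs,120+83/4,160+272/4,.135))
print('tl',ray(ct,90/3.2+140,298/3.2+125,.03),'dish',ray(ct,672/3.2+140,102/3.2+125,.02))
print('block', ray(ct,180/3.2+140,32/3.2+125,.0), ray(ct,420/3.2+140,22/3.2+125,.0))
E
python3 fit.py
```

```text
[ 0.62609889 -0.06088994 -0.08888308] [[-0.4, -1.1], [-0.1, -0.3], [-0.4, -0.5], [0.1, -1.2], [4.1, -0.4], [-0.6, -1.6], [-0.1, -1.1], [-0.8, -0.4], [0.4, -1.5], [0.5, -2.4], [-0.6, -1.3], [-0.7, -1.2], [0.8, -1.1], [-1.1, -2.0], [0.0, -0.9], [-1.0, -1.1], [-1.2, -0.8], [1.1, -0.8], [-0.9, -1.8], [0.1, 0.7], [-1.0, -1.7], [-1.2, -1.4]]
head top [ 0.53486723 -0.27024777  0.183     ] scene [ 0.53824156 -0.26837012  0.186     ]
spout scene [ 0.50493761 -0.25166495  0.177     ]
base scene near [ 0.56165009 -0.28025103  0.        ] neck [ 0.55034692 -0.27150557  0.135     ]
tl [0.53571219 0.26748114 0.03      ] dish [ 0.7075502  -0.29839105  0.02      ]
block [0.80936239 0.1869263  0.        ] [ 0.80998892 -0.05726416  0.        ]
```

```bash
cat >> h.py <<'E'
def go(x,y,z,yaw=None):
    s=read_state(); M=R.from_euler('xyz',s['tool_rot']).as_matrix(); p=s['position']
    a=np.arctan2(M[1,1],M[0,1])
    print('t %.2f'%s['clock'],'p',np.round(p*1e3,1),'toolx',np.round(M[:,0],3),'yaw_y %.3f'%a,'gap',round(s['finger_gap']*1e3,1),'F',np.round(s['wrist_force'],1),'q6 %.2f'%s['joints'][5])
    if yaw is not None:
        d=(yaw-a+np.pi/2)%np.pi-np.pi/2
        print('turn about tool x:',round(-d,3),'(or',round(-d-np.pi*np.sign(-d),3),')')
        M=R.from_euler('z',d).as_matrix()@M
    print('shift mm (axes after turn)',np.round(M.T@(np.array([x,y,z])-p)*1e3,1))
H=(.6261,-.0609,-.0889)
def hw(x,y,z,H=H):
    c,s=np.cos(H[2]),np.sin(H[2]); return (H[0]+(x*c-y*s)/1e3,H[1]+(x*s+y*c)/1e3,z/1e3)
E
python3 -c "
from h import *
go(.54,-.27,.235,-.47+np.pi/2)"
```

```text
t 1.70 p [ 243.3 -629.6  231.3] toolx [-0. -0. -1.] yaw_y 1.940 gap 85.6 F [-0.5 -0.1 -1. ] q6 -0.29
turn about tool x: 0.839 (or -2.303 )
shift mm (axes after turn) [ -3.7 455.  101.7]
```

```bash
python3 -m creep '[[-1,-4,0,0,0.12,0,0],[-1,0,0,0,0.12,0,0],[-1,0,0,0,0.12,0,0],[-1,0,0,0,0.12,0,0],[-1,0,0,0,0.12,0,0],[-1,0,0,0,0.12,0,0],[-1,0,0,0,0.12,0,0]]' && python3 -m creep '[[-1,0,38,8.5,0,0,0],[-1,0,38,8.5,0,0,0],[-1,0,38,8.5,0,0,0],[-1,0,38,8.5,0,0,0],[-1,0,38,8.5,0,0,0],[-1,0,38,8.5,0,0,0],[-1,0,38,8.5,0,0,0],[-1,0,38,8.5,0,0,0],[-1,0,38,8.5,0,0,0],[-1,0,38,8.5,0,0,0],[-1,0,38,8.5,0,0,0]]'
python3 - <<'E'
from h import *
go(.54,-.27,.235,-.47+np.pi/2)
a=cam('scene')['frame'][160:300,80:260]; b=cam('top')['frame'][150:250,290:420]
cv2.imwrite('pics/c.png',np.hstack([cv2.resize(a,(500,389),interpolation=2),cv2.resize(b,(300,231),interpolation=2)[:,:]]) if 0 else cv2.resize(a,None,fx=4,fy=4,interpolation=2))
E
```

```text
clock: 2.28
position: [0.2433, -0.6296, 0.2355]
tool_rot: [2.706, 1.571, 2.205]
wrist_force: [0.5, 0.2, -0.1]
finger_gap: 0.0852
clock: 3.2
position: [0.5356, -0.303, 0.2353]
tool_rot: [-0.444, 1.569, -0.966]
wrist_force: [0.0, -0.2, -0.2]
finger_gap: 0.0855
t 3.20 p [ 535.6 -303.   235.3] toolx [ 0.001 -0.001 -1.   ] yaw_y 1.049 gap 85.5 F [ 0.  -0.2 -0.2] q6 -1.90
turn about tool x: -0.052 (or 3.089 )
shift mm (axes after turn) [  0.3  31.4 -11. ]
```

View pics/c.png

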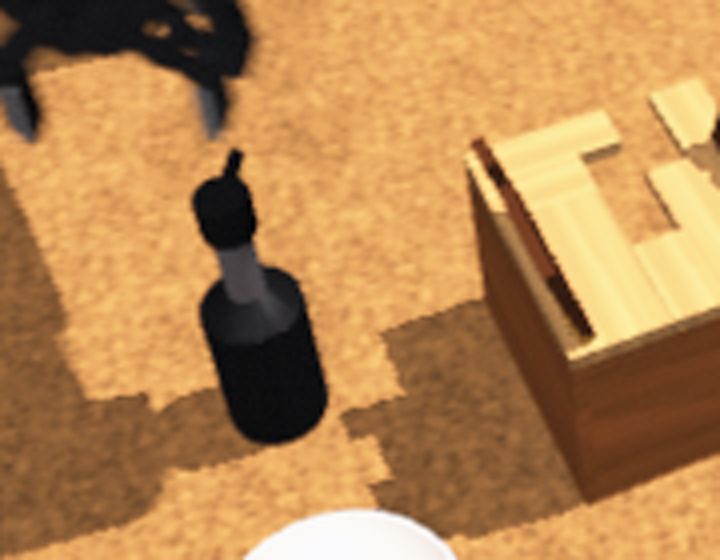

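Run:
```python
from h import *
c=capture('scene')
for n,u,v,z in(('tips',121,134,.248),('tipL',28,138,.248),('tipR',212,135,.248),('head',224,193,.186),('spout',236,156,.18),('neckmid',240,275,.135)):
    print(n,ray(c,80+(u+.5)/4-.5,160+(v+.5)/4-.5,z))
c=capture('top')
find=find_in('bottle','top');print(find[:1])
```

```text
tips [ 0.53490949 -0.30916075  0.248     ]
tipL [ 0.51349992 -0.35066402  0.248     ]
tipR [ 0.55935663 -0.26964117  0.248     ]
head [ 0.5377446  -0.26847696  0.186     ]
spout [ 0.50761247 -0.25229955  0.18      ]
neckmid [ 0.55012741 -0.27402321  0.135     ]
[{'box': [0.4891, 0.3706, 0.5971, 0.5659], 'score': 0.42}]
```

```bash
python3 -m creep '[[-1,0,33,-7,-0.04,0,0],[-1,27,1.5,-2,0,0,0],[-1,28,0,0,0,0,0],[-1,27,0,0,0,0,0]]'
python3 - <<'E'
from h import *
go(.537,-.267,.153,-.48+np.pi/2)
a=cam('scene')['frame'][160:300,80:260]
cv2.imwrite('pics/d.png',cv2.resize(a,None,fx=4,fy=4,interpolation=2))
E
```

```text
clock: 3.78
position: [0.5459, -0.2747, 0.1585]
tool_rot: [0.087, 1.556, -0.398]
wrist_force: [0.1, -0.6, -0.6]
finger_gap: 0.0852
t 3.78 p [ 545.9 -274.7  158.5] toolx [ 0.013 -0.006 -1.   ] yaw_y 1.086 gap 85.2 F [ 0.1 -0.6 -0.6] q6 -1.91
turn about tool x: -0.005 (or 3.137 )
shift mm (axes after turn) [  5.3   2.7 -11.6]
```

View pics/d.png

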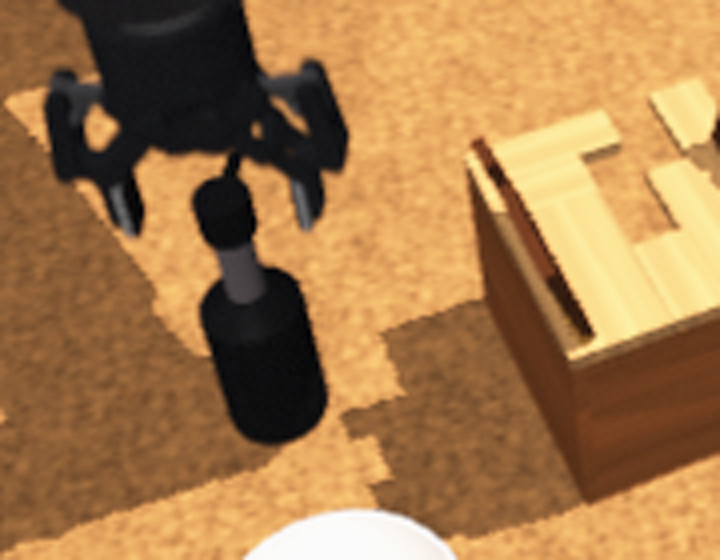

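```bash
python3 -m creep '[[-1,3,2.7,-11,0,0.014,0],[-1,2,0,0,0,0,0],[-1,0,0,0,0,0,0]]'; python3 -c "
from h import *
go(.537,-.267,.153,-.48+np.pi/2)"; python3 -m creep '[[1,0,0,0,0,0,0],[1,0,0,0,0,0,0],[1,0,0,0,0,0,0],[1,0,0,0,0,0,0],[1,0,0,0,0,0,0],[1,0,0,0,0,0,0],[1,0,0,0,0,0,0],[1,0,0,0,0,0,0]]' 40; python3 -c "
from h import *
go(.537,-.267,.153,-.48+np.pi/2)"
```

```text
clock: 4.08
position: [0.5304, -0.2681, 0.1464]
tool_rot: [-3.039, 1.557, 2.754]
wrist_force: [-0.2, -0.3, -0.2]
finger_gap: 0.0858
t 4.08 p [ 530.4 -268.1  146.4] toolx [-0.013  0.005 -1.   ] yaw_y 1.080 gap 85.8 F [-0.2 -0.3 -0.2] q6 -1.92
turn about tool x: -0.011 (or 3.131 )
shift mm (axes after turn) [-6.7  4.   5.3]
clock: 4.75
position: [0.533, -0.2698, 0.1527]
tool_rot: [2.961, 1.566, 2.469]
wrist_force: [0.0, 0.4, -1.3]
finger_gap: 0.031
t 4.75 p [ 533.  -269.8  152.7] toolx [-0.004  0.003 -1.   ] yaw_y 1.079 gap 31.0 F [ 0.   0.4 -1.3] q6 -1.92
turn about tool x: -0.012 (or 3.13 )
shift mm (axes after turn) [-0.3  4.3  2.2]
```

```bash
python3 -m creep '[[1,-6,0,0,0,0,0],[1,0,0,-5,-0.098,0,0],[1,0,0,-10,-0.098,0,0],[1,0,0,-12,-0.098,0,0],[1,0,0,-15,-0.098,0,0],[1,0,0,-15,0,0,0],[1,0,0,-10,0,0,0],[1,0,0,0,0,0,0]]'; python3 -c "
from h import *
print(hw(-150,28,158))
go(*hw(-150,28,158),np.pi/2-.089)"
```

```text
clock: 5.42
position: [0.4662, -0.2546, 0.1604]
tool_rot: [2.764, 1.565, 2.685]
wrist_force: [0.1, 0.2, -0.2]
finger_gap: 0.0311
(np.float64(0.4791782729902866), np.float64(-0.01969313003292724), 0.158)
t 5.42 p [ 466.2 -254.6  160.4] toolx [-0.005  0.003 -1.   ] yaw_y 1.491 gap 31.1 F [ 0.1  0.2 -0.2] q6 -1.52
turn about tool x: 0.01 (or -3.132 )
shift mm (axes after turn) [  3.  235.1  -7.9]
```

```bash
python3 -m creep '[[1,0.5,20,-1,0,0,0],[1,0.5,35,-1,0,0,0],[1,0.5,35,-1,0,0,0],[1,0,35,-1,0,0,0],[1,0,35,-1,0,0,0],[1,0,35,-1,0,0,0],[1,0,25,-1,0,0,0],[1,0,12,-1,0,0,0],[1,0,0,0,0,0,0],[1,0,0,0,0,0,0]]'
python3 - <<'E'
from h import *
go(*hw(-150,28,158),np.pi/2-.089)
a=cam('scene')['frame'][120:260,180:360]; b=cam('top')['frame'][140:260,210:330]
cv2.imwrite('pics/e.png',np.hstack([cv2.resize(a,(540,420),interpolation=2),cv2.resize(b,(420,420),interpolation=2)][0:1]))
cv2.imwrite('pics/f.png',cv2.resize(b,(600,600),interpolation=2))
E
```

```text
clock: 6.25
position: [0.4836, -0.0127, 0.1633]
tool_rot: [0.704, 1.567, 0.615]
wrist_force: [-0.3, -0.2, -1.0]
finger_gap: 0.0309
t 6.25 p [483.6 -12.7 163.3] toolx [ 0.003  0.002 -1.   ] yaw_y 1.482 gap 30.9 F [-0.3 -0.2 -1. ] q6 -2.04
turn about tool x: 0.0 (or -3.141 )
shift mm (axes after turn) [ 5.3 -7.4 -3.7]
```

View pics/e.png

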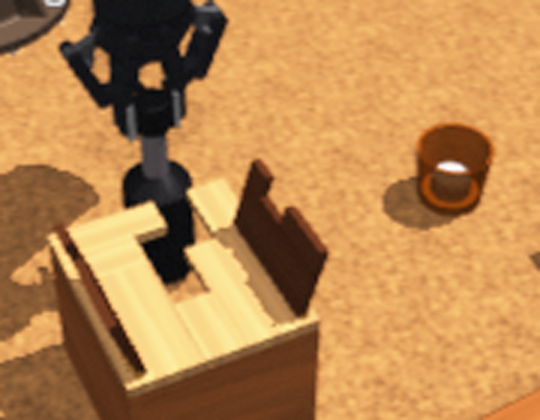

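```bash
cat > neck.py <<'E'
from h import *
c=capture('scene'); f=c['frame']; s=read_state(); p=s['position']
z0=p[2]-.1527   # bottle lift
# neck axis predicted if at TCP
for h in(.120,.13,.14,.15):
    u,v=proj(c,[p[0],p[1],z0+h])[0]; r=int(round(v))
    row=f[r,int(u)-12:int(u)+13].astype(int)
    sat=row.max(1)-row.min(1); m=np.where((sat<40)&(row.mean(1)>55))[0]
    x=m+int(u)-12
    print(round(u,1),r,x.tolist(), 'pos',np.round(ray(c,x.mean(),v,z0+h),4) if len(x) else row.tolist())
E
python3 neck.py
python3 - <<'E'
exec(open('fit.py').read().split("print('head")[0].replace("print(","(lambda *a:0)("))
S0,T0=S,T
off=lambda k,q:None
for nm,a,b in(('both',T0,S0),('top',T0,{}),('scene',{},S0)):
    def rs(p):
        out=[]
        for c,D,k0,o in((ct,a,3.2,[140,125]),(cs,b,4,[120,160])):
            if not D: continue
            k=np.array(list(D))/1000
            w=np.array([hw(x*1000,y*1000,135,p) for x,y in k])
            out.append(proj(c,w)-((np.array(list(D.values()))+.5)/k0-.5+o))
        return np.vstack(out).ravel()
    r=least_squares(rs,[.62,-.06,-.09],loss='soft_l1',f_scale=.5); print(nm,r.x,r.cost)
E
```

```text
230.0 172 [227, 228, 229, 230, 231, 232, 233, 234] pos [ 0.4838 -0.0129  0.1303]
229.8 169 [227, 228, 229, 230, 231, 232, 233, 234] pos [ 0.4841 -0.0125  0.1403]
229.6 166 [223, 224, 227, 228, 229, 231, 232, 233, 234] pos [ 0.4824 -0.0153  0.1503]
229.4 163 [222, 223, 224] pos [ 0.4751 -0.0275  0.1603]
both [ 0.6260817  -0.06067484 -0.08932587] 10.636274944235808
top [ 0.62423793 -0.05902345 -0.06977345] 3.5262217899484347
scene [ 0.62847718 -0.06155413 -0.09335324] 3.510673958761516
```

View pics/f.png

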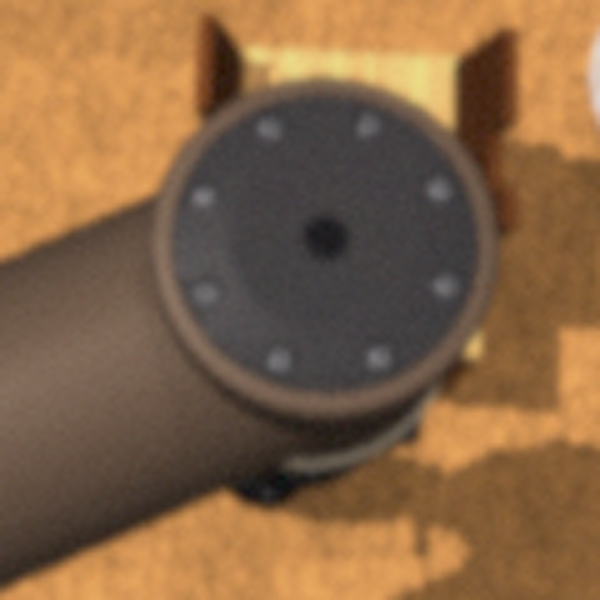

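```bash
sed -i 's/^H=.*/H=(.6278,-.0613,-.092)/' h.py; python3 -m creep '[[1,4,-6,-3,0,0,0],[1,0,0,0,0,0,0],[1,0,0,0,0,0,0]]'; python3 -c "
from h import *
go(*hw(-100,28,157),np.pi/2-.092);go(*hw(-55,28,157),np.pi/2-.092)"
```

```text
clock: 6.75
position: [0.4788, -0.0225, 0.1583]
tool_rot: [0.922, 1.569, 0.827]
wrist_force: [-0.1, 0.2, -0.2]
finger_gap: 0.0308
t 6.75 p [478.8 -22.5 158.3] toolx [ 0.001  0.002 -1.   ] yaw_y 1.476 gap 30.8 F [-0.1  0.2 -0.2] q6 -2.03
turn about tool x: -0.003 (or 3.139 )
shift mm (axes after turn) [ 1.3  3.1 51.9]
t 6.75 p [478.8 -22.5 158.3] toolx [ 0.001  0.002 -1.   ] yaw_y 1.476 gap 30.8 F [-0.1  0.2 -0.2] q6 -2.03
turn about tool x: -0.003 (or 3.139 )
shift mm (axes after turn) [ 1.4  3.1 96.9]
```

```bash
python3 -m creep '[[1,0,3,10,0,0,0],[1,0,0,15,0,0,0],[1,0,0,15,0,0,0],[1,0,0,8,0,0,0],[1,0,0,0,0,0,0],[1,0,0,0,0,0,0]]'
python3 - <<'E'
from h import *
go(*hw(-55,28,157),np.pi/2-.092)
a=cam('scene')['frame'][130:250,170:320]
cv2.imwrite('pics/g.png',cv2.resize(a,None,fx=5,fy=5,interpolation=2))
E
python3 neck.py
```

```text
clock: 7.25
position: [0.53, -0.0258, 0.158]
tool_rot: [0.869, 1.569, 0.771]
wrist_force: [-0.2, -0.3, -1.1]
finger_gap: 0.0311
t 7.25 p [530.  -25.8 158. ] toolx [ 0.001  0.001 -1.   ] yaw_y 1.473 gap 31.1 F [-0.2 -0.3 -1.1] q6 -1.99
turn about tool x: -0.006 (or 3.136 )
shift mm (axes after turn) [ 1.1  1.6 45.6]
234.7 186 [232, 233, 234, 235, 236, 237, 238, 239] pos [ 0.5305 -0.0241  0.1254]
234.5 183 [232, 233, 234, 235, 236, 237, 238, 239] pos [ 0.5307 -0.0237  0.1354]
234.4 180 [227, 228, 229, 231, 238, 239] pos [ 0.5266 -0.0306  0.1454]
234.2 177 [227, 228, 229] pos [ 0.5219 -0.0384  0.1554]
```

View pics/g.png

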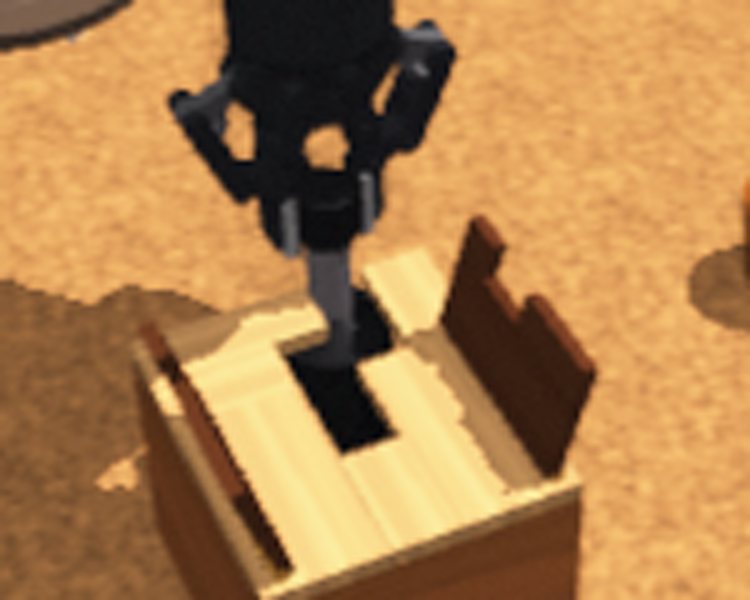

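```bash
python3 -m creep '[[1,0,1.6,10,-0.006,0,0],[1,0,0,12,0,0,0],[1,0,0,12,0,0,0],[1,0,0,5,0,0,0],[1,0,0,0,0,0,0],[1,0,0,0,0,0,0]]'
python3 - <<'E'
from h import *
go(*hw(-50,28,157),np.pi/2-.092)
E
python3 neck.py
```

```text
clock: 7.85
position: [0.5708, -0.0275, 0.1589]
tool_rot: [0.756, 1.568, 0.667]
wrist_force: [-0.1, 0.9, -1.1]
finger_gap: 0.0308
t 7.85 p [570.8 -27.5 158.9] toolx [ 0.002  0.002 -1.   ] yaw_y 1.481 gap 30.8 F [-0.1  0.9 -1.1] q6 -1.95
turn about tool x: 0.003 (or -3.139 )
shift mm (axes after turn) [ 1.9 -0.5  9.8]
242.2 197 [239, 240, 241, 242, 243, 244, 245, 246, 247] pos [ 0.5716 -0.0259  0.1261]
242.1 194 [239, 240, 241, 242, 243, 244, 245, 246, 247] pos [ 0.5718 -0.0256  0.1361]
242.0 191 [235, 236, 239, 240, 241, 242, 243, 244, 245, 246] pos [ 0.5696 -0.0292  0.1461]
241.8 187 [234, 235, 236] pos [ 0.5625 -0.0411  0.1561]
```

```bash
python3 -m creep '[[1,0,0,8,0,0,0],[1,0,0,0,0,0,0],[1,0,0,0,0,0,0]]'; for i in 1 2 3; do python3 -m creep '[[1,0,0,2.5,0,0,0],[1,0,0,0,0,0,0]]' | egrep 'pos|force'; done
```

```text
clock: 8.15
position: [0.5785, -0.0282, 0.1589]
tool_rot: [0.886, 1.568, 0.797]
wrist_force: [0.0, 0.1, -0.5]
finger_gap: 0.031
position: [0.5796, -0.0285, 0.1588]
wrist_force: [-1.5, 1.8, -0.4]
position: [0.5798, -0.0287, 0.1585]
wrist_force: [-0.9, 1.2, -0.6]
position: [0.58, -0.0289, 0.1581]
wrist_force: [-2.3, 0.6, 0.8]
```

```bash
python3 -m creep '[[1,0,0,-4.5,0,0,0],[1,0,0,0,0,0,0],[1,0,-8,0,0,0,0],[1,0,-10,0,0,0,0],[1,0,-8,0,0,0,0],[1,0,0,0,0,0,0],[1,0,0,0,0,0,0]]'
python3 - <<'E'
from h import *
go(*hw(-54,0,157),np.pi/2-.092)
E
python3 neck.py
```

```text
clock: 9.23
position: [0.575, -0.0575, 0.159]
tool_rot: [2.791, 1.566, 2.702]
wrist_force: [1.0, 0.1, -1.2]
finger_gap: 0.0312
t 9.23 p [575.  -57.5 159. ] toolx [-0.004  0.002 -1.   ] yaw_y 1.482 gap 31.2 F [ 1.   0.1 -1.2] q6 -1.89
turn about tool x: 0.003 (or -3.139 )
shift mm (axes after turn) [ 2.   1.1 -1.1]
231.9 202 [229, 230, 231, 232, 233, 234, 235, 236, 237] pos [ 0.5762 -0.0553  0.1262]
231.7 199 [228, 229, 230, 231, 232, 233, 234, 235, 236] pos [ 0.5753 -0.0569  0.1362]
231.5 196 [224, 225, 226, 227, 228, 236] pos [ 0.5703 -0.0652  0.1462]
231.3 193 [224, 225, 226] pos [ 0.5675 -0.07    0.1562]
```

Through the corner; now forward to the seat (≈50 mm, then feel for the end wall).

```bash
python3 -m creep '[[1,0,1,8,0,0,0],[1,0,0,12,0,0,0],[1,0,0,12,0,0,0],[1,0,0,12,0,0,0],[1,0,0,4,0,0,0],[1,0,0,0,0,0,0],[1,0,0,0,0,0,0]]'; for i in 1 2 3; do python3 -m creep '[[1,0,0,2.5,0,0,0],[1,0,0,0,0,0,0]]' | egrep 'pos|force'; done; python3 -c "
from h import *
go(*hw(-1,0,157),np.pi/2-.092)"; python3 neck.py
```

```text
clock: 9.87
position: [0.6269, -0.0604, 0.1584]
tool_rot: [2.863, 1.566, 2.774]
wrist_force: [-0.6, 0.4, -0.9]
finger_gap: 0.0312
position: [0.627, -0.0605, 0.1579]
wrist_force: [-0.4, -0.6, -0.9]
position: [0.6272, -0.0606, 0.1578]
wrist_force: [-1.0, -0.5, -1.3]
position: [0.6275, -0.0607, 0.1578]
wrist_force: [-2.6, 0.7, -0.8]
t 10.37 p [627.5 -60.7 157.8] toolx [-0.016  0.002 -1.   ] yaw_y 1.482 gap 31.1 F [-2.6  0.7 -0.8] q6 -1.87
turn about tool x: 0.003 (or -3.139 )
shift mm (axes after turn) [ 0.8 -0.6 -0.6]
241.6 217 [237, 238, 239, 240, 241, 242, 243, 244, 245, 246] pos [ 0.6275 -0.0608  0.1251]
241.4 214 [238, 239, 240, 241, 242, 243, 244, 245, 246] pos [ 0.6283 -0.0596  0.1351]
241.3 211 [233, 234, 235, 236, 246] pos [ 0.6225 -0.0693  0.1451]
241.1 208 [233, 234, 235] pos [ 0.6195 -0.0744  0.1551]
```

```bash
python3 -m creep '[[1,0,0,-3.5,0,0,0],[1,0,0,0,0,0,0],[1,2.5,0,0,0,0,0],[1,0,0,0,0,0,0]]'; python3 -c "
from h import *
go(*hw(-4,0,152.7),np.pi/2-.092)"
```

```text
clock: 10.75
position: [0.6263, -0.0601, 0.1561]
tool_rot: [2.97, 1.561, 2.881]
wrist_force: [-1.0, -0.2, -1.2]
finger_gap: 0.0309
t 10.75 p [626.3 -60.1 156.1] toolx [-0.009  0.002 -1.   ] yaw_y 1.482 gap 30.9 F [-1.  -0.2 -1.2] q6 -1.87
turn about tool x: 0.003 (or -3.138 )
shift mm (axes after turn) [ 3.4 -1.  -2.4]
```

```bash
python3 -m creep '[[1,0,-0.5,-3,0,0,0],[1,0,0,0,0,0,0],[1,2,0,0,0,0,0],[1,0,0,0,0,0,0],[1,1,0,0,0,0,0],[1,0,0,0,0,0,0]]'; python3 -c "
from h import *
go(*hw(-4,0,152.7),np.pi/2-.092)"
```

```text
clock: 11.25
position: [0.6239, -0.0604, 0.153]
tool_rot: [2.906, 1.563, 2.817]
wrist_force: [0.0, 0.4, -0.4]
finger_gap: 0.031
t 11.25 p [623.9 -60.4 153. ] toolx [-0.007  0.002 -1.   ] yaw_y 1.482 gap 31.0 F [ 0.   0.4 -0.4] q6 -1.87
turn about tool x: 0.004 (or -3.138 )
shift mm (axes after turn) [ 0.3 -0.6 -0. ]
```

```bash
python3 -m creep '[[1,0.7,0,0,0,0,0],[1,0,0,0,0,0,0],[-0.2,0,0,0,0,0,0],[-0.2,0,0,0,0,0,0],[-0.2,0,0,0,0,0,0],[-0.2,0,0,0,0,0,0],[-0.2,-10,0,0,0,0,0],[-0.2,-20,0,0,0,0,0],[-0.2,-35,0,0,0,0,0],[-0.2,-35,0,0,0,0,0]]'; python3 -m creep '[[1,0,-35,0,0,0,0],[1,0,-35,0,0,0,0],[1,0,-35,0,0,0,0],[1,0,-35,0,0,0,0],[1,0,-20,0,0,0,0],[1,0,0,0,0,0,0]]'
python3 - <<'E'
from h import *
go(*hw(20,-115,200),np.pi/2-.092)
a=cam('scene')['frame'][150:300,150:330]; b=cam('top')['frame'][135:235,220:340]
A=cv2.resize(a,(480,400),interpolation=2); B=cv2.resize(b,(320,267),interpolation=2); B=np.vstack([B,np.zeros((133,320,3),np.uint8)])
cv2.imwrite('pics/i.png',np.hstack([A,B]))
E
```

```text
clock: 12.08
position: [0.6208, -0.0609, 0.2489]
tool_rot: [-3.097, 1.549, 3.097]
wrist_force: [1.4, -0.5, -0.1]
finger_gap: 0.0514
clock: 12.58
position: [0.612, -0.2253, 0.2672]
tool_rot: [-1.009, 1.569, -1.09]
wrist_force: [-0.2, 0.7, -0.4]
finger_gap: 0.0001
t 12.58 p [ 612.  -225.3  267.2] toolx [ 0.001 -0.001 -1.   ] yaw_y 1.489 gap 0.1 F [-0.2  0.7 -0.4] q6 -1.60
turn about tool x: 0.011 (or -3.131 )
shift mm (axes after turn) [67.2 49.8 20.7]
```

View pics/i.png

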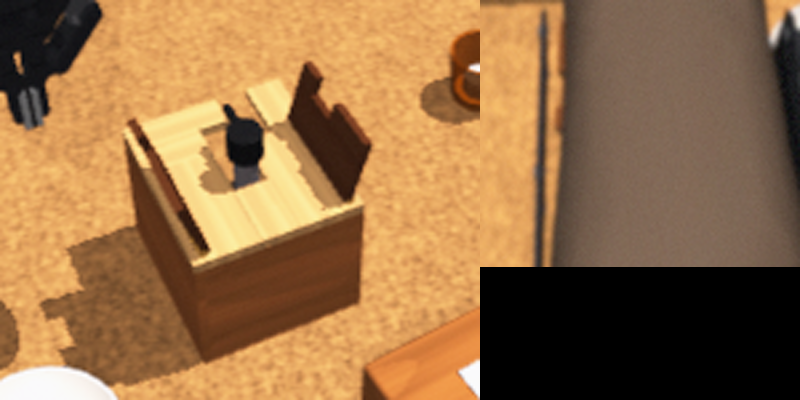

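Run:
```python
from h import *
c=capture('scene'); k=480/180
P=lambda u,v,z: ray(c,150+(u+.5)/k-.5,150+(v+.5)/k-.5,z)
h=P(244,125,.186); s=P(228,108,.177); print(h,s,'spout yaw',np.arctan2(*(h-s)[[1,0]]))
go(*hw(45,-125,165),np.pi/2-.092)
```

```text
[ 0.62363183 -0.0571432   0.186     ] [ 0.59061579 -0.05474823  0.177     ] spout yaw -0.0724126407276061
t 12.73 p [ 612.5 -221.9  266.8] toolx [ 0.001 -0.001 -1.   ] yaw_y 1.491 gap -0.1 F [ 0.2 -0.4 -1.1] q6 -1.60
turn about tool x: 0.013 (or -3.129 )
shift mm (axes after turn) [101.8  36.4  45.4]
```

```bash
python3 -m creep '[[1,10,5,20,0.012,0,0],[1,25,10,25,0,0,0],[1,30,10,0,0,0,0],[1,25,5,0,0,0,0],[1,10,0,0,0,0,0],[1,0,0,0,0,0,0]]' 60
python3 - <<'E'
from h import *
go(*hw(45,-35,165),np.pi/2-.092)
E
```

```text
clock: 13.23
position: [0.6649, -0.1882, 0.1684]
tool_rot: [-0.05, 1.563, -0.135]
wrist_force: [-0.3, 0.6, -0.2]
finger_gap: 0.0002
t 13.23 p [ 664.9 -188.2  168.4] toolx [ 0.008 -0.001 -1.   ] yaw_y 1.485 gap 0.2 F [-0.3  0.6 -0.2] q6 -1.66
turn about tool x: 0.007 (or -3.135 )
shift mm (axes after turn) [ 3.3 87.9 -3.6]
```

```bash
python3 -m creep '[[1,2,12,-2,0,0,0],[1,0,14,0,0,0,0],[1,0,14,0,0,0,0],[1,0,14,0,0,0,0]]'; python3 -m creep '[[1,0,12,0,0,0,0],[1,0,12,0,0,0,0],[1,0,12,0,0,0,0],[1,0,8,0,0,0,0],[1,0,0,0,0,0,0]]'
python3 - <<'E'
from h import *
go(*hw(45,-30,150),np.pi/2-.092)
a=cam('scene')['frame'][130:300,150:354]
cv2.imwrite('pics/j.png',cv2.resize(a,None,fx=3,fy=3,interpolation=2))
E
```

```text
clock: 13.57
position: [0.6683, -0.1319, 0.1703]
tool_rot: [-0.187, 1.56, -0.273]
wrist_force: [-0.9, -2.2, -1.3]
finger_gap: 0.0004
clock: 13.98
position: [0.6742, -0.079, 0.1747]
tool_rot: [-0.045, 1.553, -0.126]
wrist_force: [0.3, -0.5, -0.3]
finger_gap: 0.0
t 13.98 p [674.2 -79.  174.7] toolx [ 0.017 -0.002 -1.   ] yaw_y 1.489 gap 0.0 F [ 0.3 -0.5 -0.3] q6 -1.83
turn about tool x: 0.01 (or -3.131 )
shift mm (axes after turn) [ 24.7 -16.7  -3.2]
```

View pics/j.png

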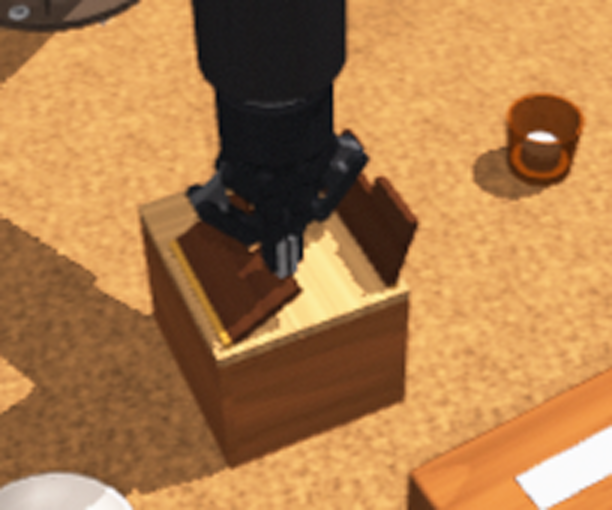

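```bash
python3 -m creep '[[1,2,-12,-3,0,0,0],[1,8,0,0,0,0,0],[1,10,0,0,0,0,0],[1,6,0,0,0,0,0],[1,0,0,0,0,0,0]]'; for i in 1 2 3; do python3 -m creep '[[1,3,0,0,0,0,0],[1,0,0,0,0,0,0]]' | egrep 'pos|force'; done; python3 -c "
from h import *
go(*hw(45,-27,143),np.pi/2-.092)"
```

```text
clock: 14.45
position: [0.6705, -0.0932, 0.1467]
tool_rot: [-0.008, 1.552, -0.09]
wrist_force: [0.6, -0.3, 1.2]
finger_gap: -0.0002
position: [0.6708, -0.0939, 0.1433]
wrist_force: [0.6, 0.2, 1.4]
position: [0.6712, -0.0942, 0.1437]
wrist_force: [0.5, -0.4, -0.1]
position: [0.672, -0.0944, 0.1436]
wrist_force: [-1.2, 0.1, 0.1]
t 14.95 p [672.  -94.4 143.6] toolx [ 0.023 -0.004 -1.   ] yaw_y 1.489 gap 0.0 F [-1.2  0.1  0.1] q6 -1.81
turn about tool x: 0.01 (or -3.131 )
shift mm (axes after turn) [ 0.5  1.9 -2. ]
```

```bash
python3 -m creep '[[1,8,0,0,0,0,0],[1,0,0,0,0,0,0]]'; python3 -m creep '[[1,-20,0,0,0,0.01,0],[1,-35,0,0,0,0.01,0],[1,-35,0,0,0,0,0],[1,-10,25,0,0,0,0],[1,0,36,0,0,0,0],[1,0,36,0,0,0,0],[1,0,36,0,0,0,0],[1,0,20,0,0,0,0],[1,0,0,0,0,0,0]]'; python3 -c "
from h import *
go(*hw(45,125,165),np.pi/2-.092)"
```

```text
clock: 15.12
position: [0.6737, -0.0949, 0.1446]
tool_rot: [-0.133, 1.541, -0.212]
wrist_force: [0.3, -0.0, 0.1]
finger_gap: -0.0002
clock: 15.87
position: [0.6842, 0.0614, 0.2474]
tool_rot: [-0.314, 1.562, -0.399]
wrist_force: [0.1, -0.5, 0.3]
finger_gap: 0.0
t 15.87 p [684.2  61.4 247.4] toolx [ 0.008 -0.004 -1.   ] yaw_y 1.485 gap 0.0 F [ 0.1 -0.5  0.3] q6 -2.03
turn about tool x: 0.006 (or -3.135 )
shift mm (axes after turn) [82.4 -2.1 -0.6]
```

```bash
python3 -m creep '[[1,20,2,0,0,0,0],[1,30,0,0,0,0,0],[1,25,0,0,0,0,0],[1,6,0,0,0,0,0],[1,0,0,0,0,0,0]]'; python3 -m creep '[[1,0,-12,0,0,0,0],[1,0,-14,0,0,0,0],[1,0,-14,0,0,0,0],[1,0,-14,0,0,0,0],[1,0,-12,0,0,0,0],[1,0,-12,0,0,0,0],[1,0,-12,0,0,0,0],[1,0,-8,0,0,0,0],[1,0,0,0,0,0,0]]';  python3 -c "
from h import *
go(*hw(45,27,146),np.pi/2-.092)"
```

```text
clock: 16.28
position: [0.6857, 0.0643, 0.163]
tool_rot: [-0.257, 1.56, -0.339]
wrist_force: [-0.5, 0.8, 0.5]
finger_gap: -0.0001
clock: 17.03
position: [0.6791, -0.0457, 0.1698]
tool_rot: [-0.042, 1.553, -0.127]
wrist_force: [-0.3, 0.1, -0.2]
finger_gap: -0.0001
t 17.03 p [679.1 -45.7 169.8] toolx [ 0.018 -0.002 -1.   ] yaw_y 1.486 gap -0.1 F [-0.3  0.1 -0.2] q6 -1.88
turn about tool x: 0.007 (or -3.134 )
shift mm (axes after turn) [23.7  6.8 -5.1]
```

```bash
python3 -m creep '[[1,2,9,-4,0,0,0],[1,8,0,0,0,0,0],[1,10,0,0,0,0,0],[1,6,0,0,0,0,0],[1,0,0,0,0,0,0],[1,4,0,0,0,0,0],[1,0,0,0,0,0,0],[1,4,0,0,0,0,0],[1,0,0,0,0,0,0],[1,8,0,0,0,0,0],[1,0,0,0,0,0,0]]'; python3 -m creep '[[1,-20,0,0,0,0.01,0],[1,-35,0,0,0,0.01,0],[1,-35,0,0,0,0,0],[1,-20,25,0,0,0,0],[1,0,36,0,0,0,0],[1,0,36,0,0,0,0],[1,0,36,0,0,0,0],[1,0,36,0,0,0,0],[1,0,36,0,0,0,0],[1,0,20,0,0,0,0],[1,0,0,0,0,0,0]]'
python3 - <<'E'
from h import *
go(*hw(45,125,165))
a=cam('scene')['frame'][160:360,120:350]; b=cam('top')['frame'][125:240,150:390]
A=cv2.resize(a[:110],(690,330),interpolation=2);B=cv2.resize(b[:,:230],(460,230),interpolation=2);B=np.hstack([B,cv2.resize(a,(230,200)) [:230] if 0 else np.zeros((230,230,3),np.uint8)])
cv2.imwrite('pics/k.png',np.vstack([A,B]))
E
```

```text
clock: 17.95
position: [0.6797, -0.0356, 0.1444]
tool_rot: [-0.265, 1.538, -0.338]
wrist_force: [0.4, 0.8, 0.1]
finger_gap: -0.0
clock: 18.87
position: [0.6916, 0.2037, 0.2509]
tool_rot: [-1.234, 1.56, -1.304]
wrist_force: [-0.0, -0.8, -0.5]
finger_gap: 0.0002
t 18.87 p [691.6 203.7 250.9] toolx [ 0.003 -0.01  -1.   ] yaw_y 1.501 gap 0.2 F [-0.  -0.8 -0.5] q6 -2.20
shift mm (axes after turn) [  87.3 -144.     2.3]
```

View pics/k.png

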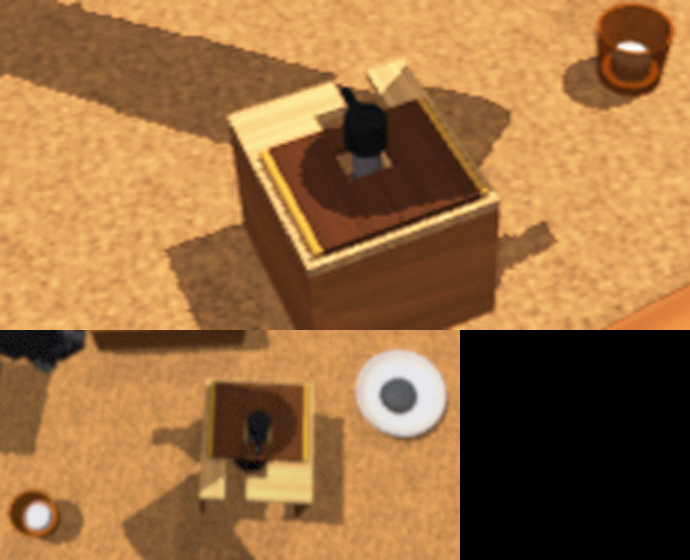

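```bash
python3 -c "
from bench import *
print(hand_in())"
```

```text
the job is handed in; nothing more can be done
None
```

The bottle is in the holder with its neck at the closed end of the slot, both flaps are folded flat round it, and I handed the job in at about 19 s of the 58 s.

- **Bottle:** I gripped it by the pump head and carried it upright through the mouth and round the crook. I felt for the end wall, then backed off about 3.6 mm. The neck axis should be within a few mm of the seat, though I did not measure that again after release. The spout points forward, at yaw -0.07 against -0.09 for the holder.
- **Flaps:** I pushed the right one down first, then the left, pressing each until the fingertip stopped at about 144 mm, which matches a flat flap (143 mm). The last scene and top pictures show both lying flat and meeting round the neck.
- **Tealight and dish:** in the last pictures both look undisturbed, with the stone still in the dish, but I judged this by eye.
- **Forces:** every wrist force I read was under about 3 N. The arm stood clear of everything at hand-in.
- **Disagreement:** the two cameras put the holder about 4 mm and 0.02 rad apart. I relied on the scene camera, whose view of the neck matched the arm's own position to within about 1 px, and on feeling for contact.

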